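# Mount a carving blank's faceplate on the carving stand

## Task

Swing the steel keeper a quarter turn out of the way, then lift the faceplate with its wooden blank onto the stand's hub, with its holes out of line so that it first rests on the tips of the three studs with the spigot in its bore. From there turn it on the spigot until the holes line up and it drops fully home against the hub, then swing the keeper back over the faceplate's rim to its stop. Leave the bar clamp, try square and mug where they are.

Things in the scene. Friction and masses are not known exactly. Their poses are not given: they have to be found in the camera images.
- plate: Aluminium disc, 150 mm across, 12 mm thick, with a wooden blank (80 along x, 46 along y, 55 mm tall) fixed centrally on top; 0.5 to 0.8 kg, flat on the table at the start. Origin: centre of the disc's underside, z up. Bore from below 28 mm across, 32 mm deep. Three 14 mm through holes on a 55 mm radius at 0, 120, 240 degrees from +x about z, seen round the blank. Grip the blank across its 46 mm.
- stand: Carving stand, fixed: plywood foot 18 mm thick, 190 mm along x, reaching 205 mm to -y and 90 mm to +y. Origin: underside of the foot, directly below the hub's centre, z up. The keeper's post stands 110 mm from the origin along -y.
- hub: Dark steel hub, 144 mm across; its yaw on the stand varies. Origin: centre of its flat top (the seat), 48 mm above the table, z up. Spigot on it: 26 mm across, 30 mm high, the top 6 mm tapered to 16. Three studs: 10 mm across, 12 mm high, tips tapered to 5, on a 55 mm radius at 0, 120, 240 degrees from +x. A plate lined up within 2 degrees drops on the seat; else it rests on the tips, 12 mm above.
- keeper (a joint): Angle (rad) of the keeper, a flat steel bar 22 mm wide, 10 thick, on an upright post: 0 (its stop) = its 60 mm finger points at the hub's centre, over the rim; grows anticlockwise from above to 1.9. Stays where left; 1 to 2 N at the grip turns it. Underside 63 mm above the table: 3 mm clear above a faceplate that is home; one on the stud tips blocks it.
- keeper_pivot (a point): The keeper's vertical turning axis, at the bar's underside, 63 mm above the table, 110 mm from the stand's origin along the stand's -y. Fixed to the stand.
- keeper_grip (a point): On the axis of the keeper's upright black grip, 108 mm above the table. The grip is a round post 18 mm across, from 73 to 125 mm above the table, on the keeper's tail, 55 mm from the pivot, opposite to the finger; it moves with the keeper.
- bar_clamp: Bystander: a bar clamp lying flat, 220 mm long, 18 mm high. Leave it.
- try_square: Bystander: a try square with dark wooden stock 130 mm long and a steel blade, 18 mm high, lying flat. Leave it.
- mug: Bystander: a white mug 90 mm tall, 84 mm across. Leave it.

How it is judged:
On the way, in this order (a step that is already met when the one before it is completed fails the run):
1. the keeper is swung about a quarter turn clear of the hub (more than 1.2 rad) while the faceplate is not yet over the hub (value of joint keeper above 1.2 rad and horizontal distance between plate and hub above 0.1 m), for 0.1 s.
2. the faceplate sits level on the spigot at the height of the stud tips (underside 9 to 15 mm above the seat), its holes out of line with the studs by more than 0.08 rad (horizontal distance between plate and hub below 0.004 m and z of plate in the frame of hub between 0.009 and 0.015 m and angle between plate's own z axis and vertical below 0.08 rad and angle between the x axis of plate and the x axis of hub, either way round above 0.08 rad and (angle between the x axis of plate and the x axis of hub, either way round below 0.967 rad or angle between the x axis of plate and the x axis of hub, either way round above 1.127 rad)), for 0.2 s.
3. the faceplate is home: underside within 2.5 mm of the seat, level, on the studs (z of plate in the frame of hub below 0.0025 m and horizontal distance between plate and hub below 0.004 m and angle between plate's own z axis and vertical below 0.03 rad and value of joint keeper above 0.6 rad), for 0.2 s.
4. the keeper is back over the rim (within 0.2 rad of its stop) (value of joint keeper below 0.2 rad), for 0.2 s.
At the end, for the whole second after the job is handed in: The faceplate lies at rest, home on the hub with all three studs in its holes (underside within 2.5 mm of the seat, centred within 4 mm, level within 0.03 rad) and the keeper lies over its rim within 0.2 rad of its stop (z of plate in the frame of hub below 0.0025 m and horizontal distance between plate and hub below 0.004 m and angle between plate's own z axis and vertical below 0.03 rad and linear speed of plate below 0.02 m/s and value of joint keeper below 0.2 rad); the robot touches nothing.
It fails at once if the faceplate is tipped by more than 0.5 rad (angle between plate's own z axis and vertical above 0.5 rad).
It fails at once if a bystander (bar clamp, try square, mug) is moved by more than 30 mm (distance of any of bar_clamp, try_square, mug from where it was at the start of the episode above 0.03 m).
It also fails if it takes over 67 s, if anything falls off the work surface, if the arm or the gripper's body presses on something with over 40 N, if the wrist force passes 120 N, or if a joint passes its speed limit or range.

## Robot

A 7-joint arm with a two-finger parallel gripper is mounted at the origin on the work surface. World frame = base frame: x ahead of the robot, y to its left, z up, the work surface at z = 0. Lengths are in m, angles in rad, forces in N, time in s.
With the tool pointing down it reaches from about 0.425 to 0.875 m from the base axis. Payload 8.4 kg.
Tool frame: the origin (TCP) lies at the very end of the fingers, on their centre line; the grasp point (between the pads) lies 19 mm behind it; z points along the fingers, y is the direction in which the jaws open and shut (so a half turn about z gives the same grasp; the last joint's range is limited). The gripper opens to 87 mm and grips with 3 to 60 N. Pads are 19 mm wide; open, the fingers measure 117 mm over their backs; the gripper's body (75 mm by 190 mm) begins 51 mm behind the grasp point.
Start: joints at [1.205, 0.333, 0.04, 1.465, -0.013, 1.343, -0.059], TCP at [0.171, -0.627, 0.193] pointing down, gripper open.
Joint ranges: [-2.58, 2.58], [-0.38, 2.09], [-1.3, 1.39], [0.25, 2.4], [-1.5, 4.64], [0.08, 2.09], [-2.65, 2.65]. Speed limits (rad/s): [2.22, 2.22, 2.79, 2.79, 3.14, 3.14, 3.14].

## Interface

Orientations are given as a 3x3 rotation matrix whose columns are the frame's x, y, z axes.
In Python, from bench import arm, viewer, workorder gives the robot as it stands. The module is installed in compiled form; this text tells all that it offers.
- The arm moves only by the tool arm_command, never from a script. Its argument "plan" is text: rows parted by semicolons, each of 4 numbers parted by spaces: the shift along the tool's x, y, z in mm, then the turn about the tool's z in degrees. In form: x y z turn; .... A call has 1 to 10 rows; each row is the pose to reach, as a shift and turn from the pose measured when the call began, along the tool's axes at that moment; what a row does not reach only later rows make up. A row lasts 1/8 s, in which the tool goes at most 62.5 mm and 10.7 degrees, less where a joint would pass 70% of its speed; a pose out of reach is approached as far as the arm can. A call with a gripper value outside its range is refused whole. "jaw" is the finger opening in mm, from 0 to 87, set as the call begins (left out, the last holds). The fingers move at their own pace and stop on an object; "force" is the grip in N (left out, the last holds). Time passes only in rows, so rows that repeat a pose let the fingers close. It gives the time, the measured TCP pose, the force and the opening at its end, in the units of the state.
- arm.state(): the state, without advancing time (a new reading comes with each control period).
- viewer.camera(name): name is "side" or "top" or "wrist"; returns the picture (480x640x3 uint8, red, green, blue); there is no depth.
- viewer.camera_info(name): a dict with "vfov" (degrees; the focal length in pixels is half the picture's height over the tangent of half this angle, whatever the lens; pixels are square), "cx", "cy" (the principal point, pixels), "k1" (the pictures are not rectified: a ray, as slopes to the right and down, at radius r is drawn at 1 + k1 r^2 times it, then the intrinsics apply), "world_from_camera" (4x4, takes a point from camera to world coordinates). Camera axes: x right, y up, looking along -z (the intrinsics and any distortion apply to the point x, -y, -z); pixel columns grow to the right and rows downward; lengths in m; the calibration is good to about 2 mm. A picture is of the moment at which its call begins: read the wrist's pose just before it. camera_info takes no time and is no camera call; for the wrist camera it gives the pose at the moment of the call.
- workorder.finish_job(): hands the job in, once; it reports no verdict.
The state is a dict: "clock": time; "joint_positions": joint angles; "joint_velocities": joint speeds; "effort": joint torques, N m; "tcp_pos": TCP position; "ee_rot": TCP orientation; "ft_force": force on the tool from outside, world axes, zero at the start; "moment": the same for the moment, N m; "gripper_width": finger opening in m.
Only numpy, scipy, OpenCV 4.12 (cv2) and the standard library are available. Lean on these libraries where they do the work, as an engineer would, in place of code of your own. Each camera call takes 0.05 s, during which the arm holds its last target.

## Working session

There is one attempt and no reset: what is moved stays moved. The work goes in short steps, Python scripts to look and compute and a tool call to move; the robot and the scene stay as the last step left them, time stands still between calls to the robot, and variables do not carry over. Pictures are saved under pics/ and viewed, and the job is handed in when it is done.

Besides the shell and the picture viewer there is one more tool, called after "Call:" as a command line: name --argument value ..., lists and objects as JSON in quotes. arm_command: Moves the arm, as the interface text tells. Its arguments: {"type":"object","properties":{"plan":{"type":"string"},"jaw":{"type":"number"},"force":{"type":"number"}},"required":["plan"]}

```bash
mkdir -p pics
cat > h.py <<'E'
import numpy as np, cv2
from bench import arm, viewer, workorder
def save(n,f):
    i=viewer.camera_info(n); im=viewer.camera(n); cv2.imwrite('pics/'+f,im[:,:,::-1]); np.save('pics/'+f+'.npy',np.array([i['vfov'],i['cx'],i['cy'],i['k1'],*np.array(i['world_from_camera']).ravel()])); return im
def load(f):
    a=np.load('pics/'+f+'.npy'); return a[0],a[1],a[2],a[3],a[4:].reshape(4,4)
def ray(f,u,v):
    vf,cx,cy,k1,T=load(f); F=240/np.tan(np.radians(vf)/2)
    K=np.array([[F,0,cx],[0,F,cy],[0,0,1]]); 
    p=cv2.undistortPoints(np.array([[[u,v]]],float),K,np.array([k1,0,0,0,0.]))[0,0]
    d=T[:3,:3]@np.array([p[0],-p[1],-1]); return T[:3,3],d
def at(f,u,v,z):
    o,d=ray(f,u,v); return o+d*(z-o[2])/d[2]
def proj(f,P):
    vf,cx,cy,k1,T=load(f); F=240/np.tan(np.radians(vf)/2)
    c=(np.atleast_2d(P)-T[:3,3])@T[:3,:3]; s=np.c_[c[:,0],-c[:,1]]/-c[:,2:]
    s=s*(1+k1*(s**2).sum(1,keepdims=True)); return s*F+[cx,cy]
E
python3 - <<'E'
from h import *
np.set_printoptions(precision=4,suppress=True)
for n in ['side','top','wrist']: save(n,n+'0.png'); print(load(n+'0.png'))
s=arm.state(); print(s)
E
```

```text
(np.float64(49.28541729642086), np.float64(320.3043729839938), np.float64(245.8879705940157), np.float64(-0.04856654830895575), array([[-0.9071,  0.2136, -0.3628,  0.1778],
       [-0.4208, -0.4312,  0.7981,  1.0354],
       [ 0.014 ,  0.8766,  0.481 ,  0.695 ],
       [ 0.    ,  0.    ,  0.    ,  1.    ]]))
(np.float64(56.61913225324627), np.float64(325.3327432896435), np.float64(243.66030582098367), np.float64(-0.012754238146179939), array([[-0.0133,  0.9907, -0.1352,  0.4541],
       [-0.9999, -0.0127,  0.005 ,  0.0431],
       [ 0.0033,  0.1353,  0.9908,  1.1494],
       [ 0.    ,  0.    ,  0.    ,  1.    ]]))
(np.float64(60.141486565541435), np.float64(325.8930347146985), np.float64(240.8209148184728), np.float64(-0.09180663703228051), array([[ 0.2633,  0.9234,  0.2793,  0.2482],
       [-0.9647,  0.2524,  0.0748, -0.6059],
       [-0.0014, -0.2891,  0.9573,  0.3844],
       [ 0.    ,  0.    ,  0.    ,  1.    ]]))
{'clock': 0.15, 'joint_positions': array([ 1.2048,  0.3337,  0.0399,  1.466 , -0.0134,  1.3433, -0.0585]), 'joint_velocities': array([ 0.0008, -0.0029, -0.    , -0.003 , -0.0011, -0.0004, -0.002 ]), 'effort': array([  0.0025, -65.6841,   1.3374, -40.4115,  -0.0595,   0.0416,
         0.0001]), 'tcp_pos': array([ 0.1712, -0.6266,  0.1919]), 'ee_rot': array([[ 0.9646,  0.2636, -0.0004],
       [ 0.2636, -0.9646,  0.0012],
       [-0.0001, -0.0012, -1.    ]]), 'ft_force': array([ 0.3248,  0.0637, -0.2537]), 'moment': array([-0.0151,  0.0205, -0.0027]), 'gripper_width': 0.08719914495483858}
```

View pics/top0.png

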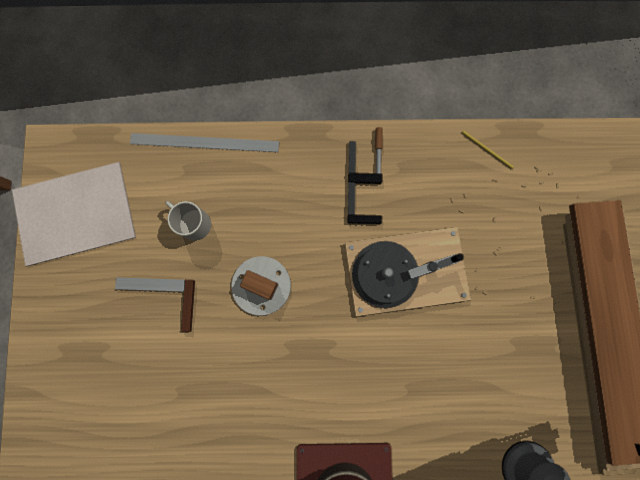

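View pics/side0.png

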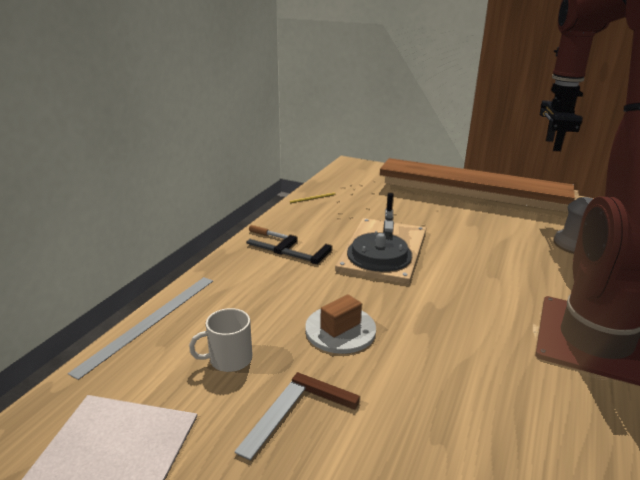

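View pics/wrist0.png

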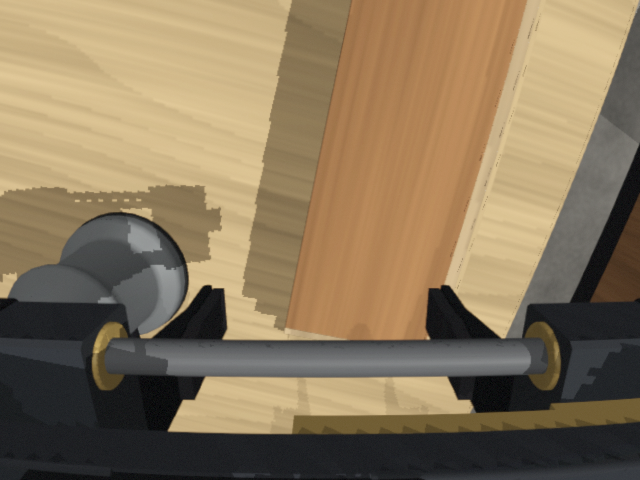

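The top view shows the plate at about (261,286), the hub at (386,273), the keeper pivot near (432,267) and the grip top near (459,257). I'll crop in for precise pixels.

Run:
```python
import cv2
im=cv2.imread('pics/top0.png')
cv2.imwrite('pics/c1.png',cv2.resize(im[220:325,335:475],None,fx=5.6,fy=5.6,interpolation=cv2.INTER_CUBIC))
cv2.imwrite('pics/c2.png',cv2.resize(im[245:325,220:310],None,fx=7,fy=7,interpolation=cv2.INTER_CUBIC))
```

```text
(no output)
```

View pics/c1.png

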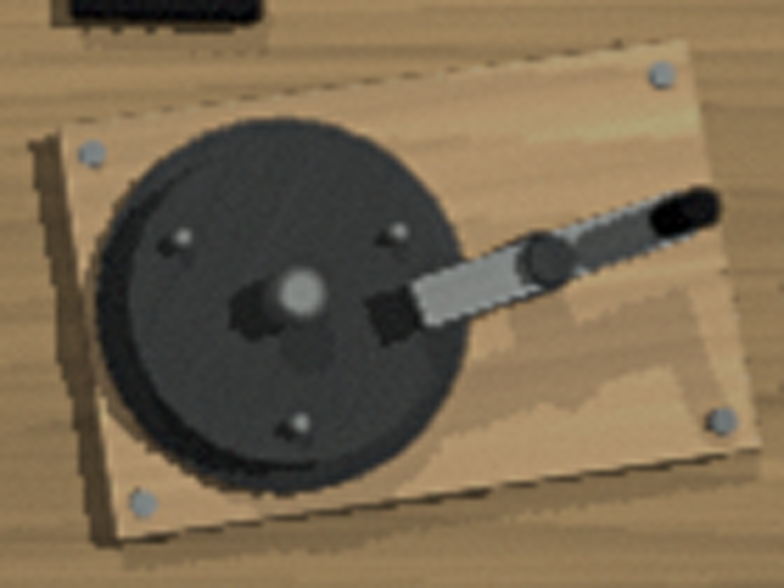

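View pics/c2.png

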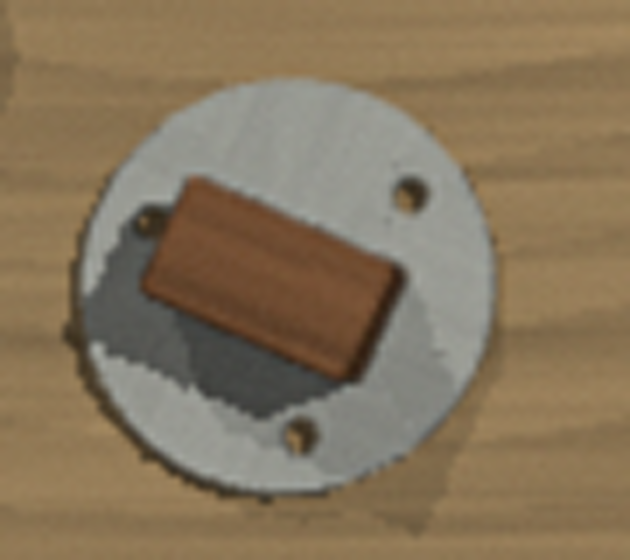

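```bash
cat > m.py <<'E'
from h import *
np.set_printoptions(precision=4,suppress=True)
def c1(a): return (np.array(a)+.5)/5.6-.5+[335,220]
def c2(a): return (np.array(a)+.5)/7-.5+[220,245]
f='top0.png'
S=[at(f,*c1(p),.060)[:2] for p in [(183,237),(399,231),(302,422)]]
hc=np.mean(S,0); print('hub from studs',hc,[np.linalg.norm(s-hc) for s in S],[np.degrees(np.arctan2(*(s-hc)[::-1])) for s in S])
print('spigot',at(f,*c1((301,292)),.078))
C=[at(f,*c1(p),.018)[:2] for p in [(60,125),(685,42),(760,450),(120,537)]]
print('foot',C,[np.linalg.norm(C[i]-C[i-1]) for i in range(4)])
for a,b in [(0,1),(3,2)]: print('yaw of -y', np.degrees(np.arctan2(*(C[b]-C[a])[::-1]))+90)
for a,b in [(3,0),(2,1)]: print('yaw of x', np.degrees(np.arctan2(*(C[b]-C[a])[::-1])))
print('grip',at(f,*c1((705,205)),.125),'pivot',[at(f,*c1((547,260)),z)[:2] for z in (.073,.085)])
H=[at(f,*c2(p),.012)[:2] for p in [(410,194),(300,434),(150,220)]]
pc=np.mean(H,0); print('plate',pc,[np.linalg.norm(s-pc) for s in H],[np.degrees(np.arctan2(*(s-pc)[::-1])) for s in H])
B=[at(f,*c2(p),.067)[:2] for p in [(192,178),(402,268),(352,380),(145,288)]]
print('blank',np.mean(B,0),[np.linalg.norm(B[i]-B[i-1]) for i in range(4)],np.degrees(np.arctan2(*(B[1]-B[0])[::-1])),np.degrees(np.arctan2(*(B[2]-B[3])[::-1])))
E
python3 m.py
```

```text
hub from studs [ 0.5296 -0.113 ] [np.float64(0.05504571252342641), np.float64(0.054492882804004744), np.float64(0.05467969957475818)] [np.float64(61.0660320831342), np.float64(-59.044703267948144), np.float64(-178.48737905609647)]
spigot [ 0.5302 -0.1132  0.078 ]
foot [array([ 0.6124, -0.014 ]), array([ 0.6474, -0.3029]), array([ 0.4604, -0.327 ]), array([ 0.4257, -0.0373])] [np.float64(0.18818193606636435), np.float64(0.29104113765805545), np.float64(0.18853718384352167), np.float64(0.29175729132913936)]
yaw of -y 6.895208545237196
yaw of -y 6.826242044197372
yaw of x 7.1120882194281965
yaw of x 7.329255524074895
grip [ 0.5606 -0.2748  0.125 ] pivot [array([ 0.543, -0.221]), array([ 0.542 , -0.2181])]
plate [0.5056 0.2036] [np.float64(0.054762944935322314), np.float64(0.054969172028120745), np.float64(0.05507984704300479)] [np.float64(-54.88814326090986), np.float64(-174.63053016962246), np.float64(65.05512144250723)]
blank [0.5046 0.2007] [np.float64(0.04107759049737526), np.float64(0.07974915051551189), np.float64(0.04194366844898002), np.float64(0.07870701792753913)] -113.75560883106264 -114.39010750367751
```

```bash
cat >> h.py <<'E'
def delta(p,yawy,s=None):
    s=s or arm.state(); R=np.array(s['ee_rot']); d=R.T@(np.array(p)-s['tcp_pos'])*1000
    cur=np.degrees(np.arctan2(R[1,1],R[0,1])); t=-((yawy-cur+180)%360-180)
    return np.r_[d,t]
E
python3 - <<'E'
from h import *
np.set_printoptions(precision=1,suppress=True)
print(delta([.5605,-.2748,.16],18))
print(delta([.5605,-.2748,.092],18))
E
```

```text
[ 468.2 -236.8   32.1  -92.7]
[ 468.2 -236.7  100.1  -92.7]
```

Call:
arm_command --plan "468 -237 32 -93;468 -237 32 -93;468 -237 32 -93;468 -237 32 -93;468 -237 32 -93;468 -237 32 -93;468 -237 32 -93;468 -237 32 -93;468 -237 32 -93;468 -237 32 -93" --jaw 60 --force 12

```text
clock: 1.4
tcp_pos: [0.5615, -0.2719, 0.1595]
ee_rot: [[-0.318, 0.948, -0.001], [0.948, 0.318, 0.003], [0.003, 0.0, -1.0]]
ft_force: [-0.3, 0.1, 0.3]
gripper_width: 0.0602
```

Run:
```python
from h import *
np.set_printoptions(precision=3,suppress=True)
s=arm.state();print(s['clock'],s['tcp_pos'],s['joint_positions'],s['gripper_width'])
save('wrist','w1.png')
np.set_printoptions(precision=1,suppress=True)
print(delta([.5605,-.2748,.092],18))
```

```text
1.4 [ 0.562 -0.272  0.159] [ 0.733  0.336 -0.442  1.555  0.145  1.285  0.595] 0.06024175464334365
[-0.9  0.1 67.6  0.3]
```

View pics/w1.png

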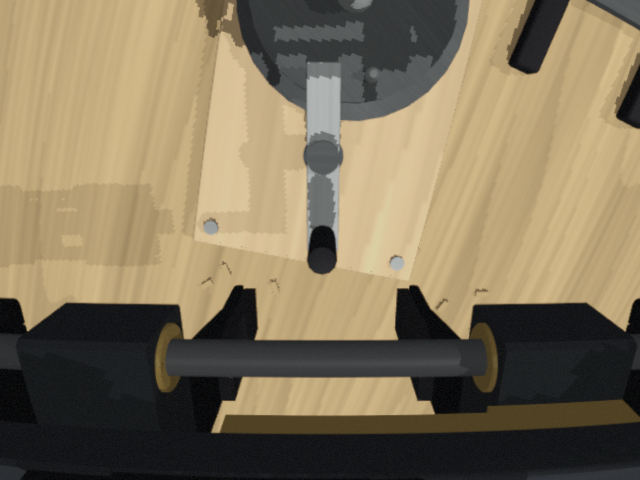

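Run:
```python
from h import *
np.set_printoptions(precision=4,suppress=True)
print(at('w1.png',322,262,.125),at('w1.png',323,155,.078))
s=arm.state();print(s['clock'],s['tcp_pos'])
```

```text
[ 0.5601 -0.2744  0.125 ] [ 0.5423 -0.2199  0.078 ]
1.45 [ 0.5602 -0.274   0.1596]
```

The wrist view shows the grip top at (322,262). That gives (0.560,-0.274), which agrees with the top camera, so I'll descend and grip.

Call:
arm_command --plan "0 0 34 0;0 0 68 0;0 0 68 0" --jaw 45

```text
clock: 1.82
tcp_pos: [0.5571, -0.275, 0.0892]
ee_rot: [[-0.31, 0.951, -0.006], [0.951, 0.31, 0.003], [0.005, -0.005, -1.0]]
ft_force: [0.1, 0.0, 0.5]
gripper_width: 0.0457
```

Call:
arm_command --plan "0 0 0 0;0 0 0 0;0 0 0 0" --jaw 0

```text
clock: 2.2
tcp_pos: [0.5576, -0.2754, 0.0903]
ee_rot: [[-0.31, 0.951, -0.005], [0.951, 0.31, 0.002], [0.004, -0.004, -1.0]]
ft_force: [1.2, -0.2, 0.6]
gripper_width: 0.023
```

Run:
```python
from h import *
np.set_printoptions(precision=4,suppress=True)
s=arm.state();print(s['clock'],s['tcp_pos'],s['gripper_width'],s['ft_force'])
P=np.array([.543,-.2215]); v=s['tcp_pos'][:2]-P; a0=np.degrees(np.arctan2(v[1],v[0])); r=.055;print(a0,np.linalg.norm(v))
for a in np.linspace(a0,4,9)[1:]:
    t=np.radians(a); q=P+r*np.array([np.cos(t),np.sin(t)]); d=delta([*q,s['tcp_pos'][2]],18+(a-a0)*.9,s); print(np.round(d,1))
```

```text
2.2 [ 0.5576 -0.2754  0.0903] 0.022988374123788867 [ 1.2195 -0.2133  0.5574]
-74.80568134283132 0.05581159707519733
[ 1.2  9.5 -0.  -8.8]
[  3.1  18.7  -0.1 -17.7]
[  6.6  27.5  -0.1 -26.5]
[ 11.6  35.5  -0.1 -35.4]
[ 17.8  42.6  -0.1 -44.3]
[ 25.2  48.5  -0.1 -53.1]
[ 33.5  53.1  -0.1 -62. ]
[ 42.4  56.1  -0.1 -70.9]
```

Call:
arm_command --plan "0 0 0 0;1 9 0 -9;3 19 0 -18;7 28 0 -27;12 36 0 -35;18 43 0 -44;25 49 0 -53;34 53 0 -62;42 56 0 -71;42 56 0 -71"

```text
clock: 3.45
tcp_pos: [0.5984, -0.2181, 0.0906]
ee_rot: [[-1.0, 0.017, -0.004], [0.017, 1.0, 0.002], [0.004, 0.002, -1.0]]
ft_force: [3.0, -1.3, 0.1]
gripper_width: 0.0165
```

Run:
```python
from h import *
np.set_printoptions(precision=4,suppress=True)
s=arm.state();print(s['clock'],s['tcp_pos'],s['gripper_width'],s['ft_force'],s['joint_positions'])
save('wrist','w2.png');save('top','t2.png')
```

```text
3.45 [ 0.5984 -0.2181  0.0906] 0.016461591741037274 [ 2.9973 -1.3101  0.0698] [ 0.7898  0.4638 -0.668   1.5884  0.3006  1.1988  1.6161]
```

View pics/w2.png

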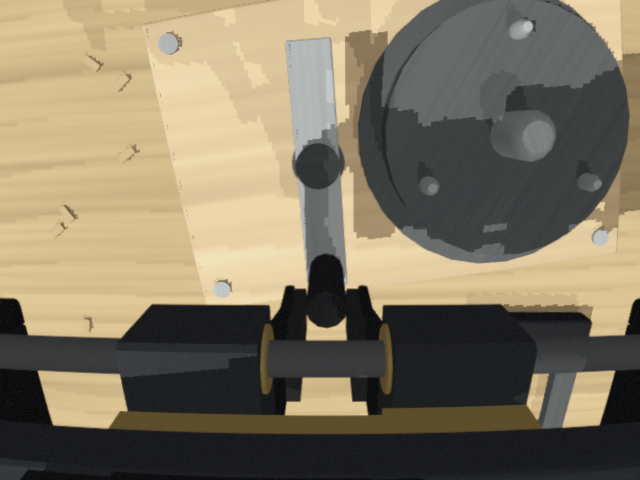

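The keeper finger now points about 87° away from the hub. The stud tips are visible at (521,27), (427,185) and (590,182), and the spigot top at (537,138). Next I release and lift.

Call:
arm_command --plan "0 0 0 0;0 0 0 0;0 0 -50 0;0 0 -100 0;0 0 -110 0" --jaw 50

```text
clock: 4.18
tcp_pos: [0.6004, -0.2185, 0.2046]
ee_rot: [[-1.0, 0.021, 0.001], [0.021, 1.0, 0.0], [-0.001, 0.001, -1.0]]
ft_force: [-0.2, 0.5, 0.0]
gripper_width: 0.0489
```

Run:
```python
from h import *
np.set_printoptions(precision=4,suppress=True)
S=[at('w2.png',*p,.060)[:2] for p in [(521,27),(427,185),(590,182)]]
hc=np.mean(S,0); print('hub from studs',hc,[np.linalg.norm(s-hc) for s in S],[np.degrees(np.arctan2(*(s-hc)[::-1])) for s in S])
print('spigot',at('w2.png',537,138,.078))
s=arm.state();print(s['clock'],s['tcp_pos'],s['joint_positions'])
save('top','t3.png')
np.set_printoptions(precision=1,suppress=True)
print(delta([.5052,.202,.16],-24.6))
im=cv2.imread('pics/t3.png');cv2.imwrite('pics/c3.png',cv2.resize(im[200:330,220:480],None,fx=3,fy=3,interpolation=cv2.INTER_CUBIC))
```

```text
hub from studs [ 0.5282 -0.1157] [np.float64(0.05379168119455549), np.float64(0.054054824768829786), np.float64(0.0540744970996353)] [np.float64(-179.25054405555497), np.float64(-59.43560663307689), np.float64(60.89816455186657)]
spigot [ 0.5297 -0.1121  0.078 ]
4.175 [ 0.6004 -0.2185  0.2046] [ 0.8016  0.3848 -0.691   1.4476  0.2447  1.3955  1.6545]
[103.5 418.6  44.1 113.4]
```

View pics/c3.png

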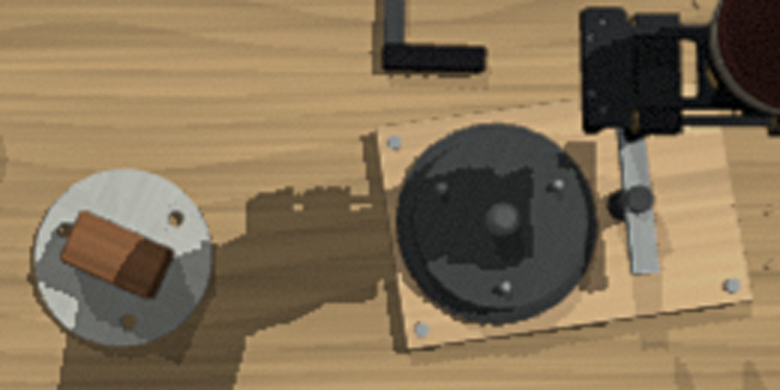

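Call:
arm_command --plan "104 419 40 113;104 419 40 113;104 419 40 113;104 419 40 113;104 419 40 113;104 419 40 113;104 419 40 113;104 419 40 113;104 419 40 113;104 419 40 113" --jaw 75 --force 50

```text
clock: 5.48
tcp_pos: [0.5036, 0.2023, 0.1626]
ee_rot: [[0.258, 0.966, -0.002], [0.966, -0.258, 0.0], [-0.0, -0.002, -1.0]]
ft_force: [-0.7, -0.4, 0.1]
gripper_width: 0.075
```

Run:
```python
from h import *
np.set_printoptions(precision=4,suppress=True)
s=arm.state();print(s['clock'],s['tcp_pos'],s['joint_positions'])
save('wrist','w4.png')
np.set_printoptions(precision=1,suppress=True)
print(delta([.5052,.202,.16],-24.6))
```

```text
5.475 [0.5036 0.2023 0.1626] [ 0.1748  0.2033 -0.7163  1.7365  0.1384  1.2556 -0.8357]
[0.3 1.4 2.7 9.1]
```

View pics/w4.png

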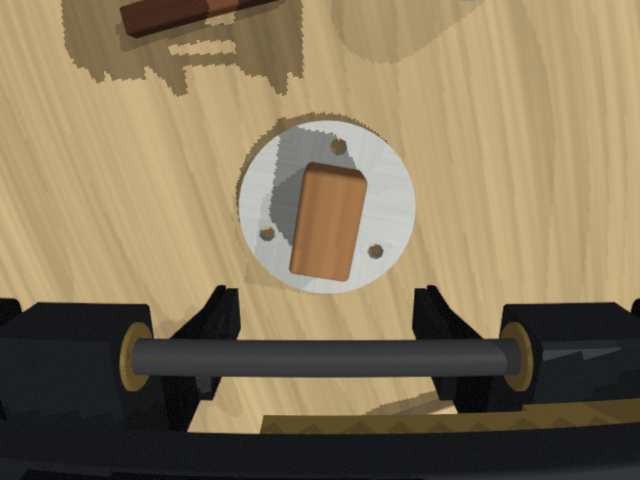

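Run:
```python
from h import *
np.set_printoptions(precision=4,suppress=True)
f='w4.png'
H=[at(f,*p,.012)[:2] for p in [(339,146),(267,233),(376,251)]]
pc=np.mean(H,0); print('plate',pc,[np.linalg.norm(s-pc) for s in H],[np.degrees(np.arctan2(*(s-pc)[::-1])) for s in H])
B=[at(f,*p,.067)[:2] for p in [(307,173),(366,183),(348,281),(290,274)]]
print('blank',np.mean(B,0),[np.linalg.norm(B[i]-B[i-1]) for i in range(4)],[np.degrees(np.arctan2(*(B[i]-B[j])[::-1])) for i,j in ((0,3),(1,2))])
np.set_printoptions(precision=1,suppress=True)
print(delta([.504,.202,.034],-24.8))
```

```text
plate [0.5051 0.2039] [np.float64(0.05524510310004704), np.float64(0.05536992887458686), np.float64(0.05528628745775995)] [np.float64(65.16444306003066), np.float64(-174.81003831959885), np.float64(-54.71075166864802)]
blank [0.505  0.2029] [np.float64(0.07626239621805703), np.float64(0.0417185548794027), np.float64(0.07454186821683337), np.float64(0.043680857207435024)] [np.float64(64.70868841759417), np.float64(66.1740231211025)]
[ -0.    0.5 128.7   9.3]
```

Call:
arm_command --plan "2 1 10 9;2 1 60 9;2 1 110 9;2 1 132 9;2 1 132 9"

```text
clock: 6.15
tcp_pos: [0.5028, 0.2029, 0.0283]
ee_rot: [[0.413, 0.911, -0.007], [0.911, -0.413, -0.001], [-0.004, -0.006, -1.0]]
ft_force: [0.5, 0.5, 0.8]
gripper_width: 0.0751
```

Call:
arm_command --plan "0 0 0 0;0 0 0 0;0 0 0 0;0 0 0 0;0 0 0 0" --jaw 30

```text
clock: 6.78
tcp_pos: [0.5034, 0.203, 0.0289]
ee_rot: [[0.413, 0.911, -0.006], [0.911, -0.413, -0.001], [-0.003, -0.005, -1.0]]
ft_force: [-0.2, -1.2, 4.8]
gripper_width: 0.0455
```

Run:
```python
from h import *
np.set_printoptions(precision=4,suppress=True)
s=arm.state();print(s['clock'],s['tcp_pos'],s['gripper_width'],s['ft_force'])
```

```text
6.775 [0.5034 0.203  0.0289] 0.04549436869846365 [-0.2163 -1.1975  4.8411]
```

Call:
arm_command --plan "0 0 -20 0;0 0 -60 0;0 0 -110 0;0 0 -140 0;0 0 -140 0"

```text
clock: 7.4
tcp_pos: [0.5051, 0.2038, 0.1713]
ee_rot: [[0.413, 0.911, -0.002], [0.911, -0.413, 0.0], [-0.001, -0.002, -1.0]]
ft_force: [0.2, -0.4, -7.8]
gripper_width: 0.0452
```

Run:
```python
from h import *
np.set_printoptions(precision=4,suppress=True)
s=arm.state();print(s['clock'],s['tcp_pos'],s['gripper_width'],s['ft_force'],s['moment'])
save('wrist','w5.png'); save('side','s5.png')
t=np.radians(81); tc=np.array([.530,-.113])-.0011*np.array([np.cos(t),np.sin(t)])
np.set_printoptions(precision=1,suppress=True)
print(delta([*tc,s['tcp_pos'][2]],-9))
```

```text
7.4 [0.5051 0.2038 0.1713] 0.04517957247880349 [ 0.1929 -0.3985 -7.8328] [-0.1173 -0.0653 -0.0073]
[-277.4  155.    -3.2  -15.4]
```

View pics/w5.png

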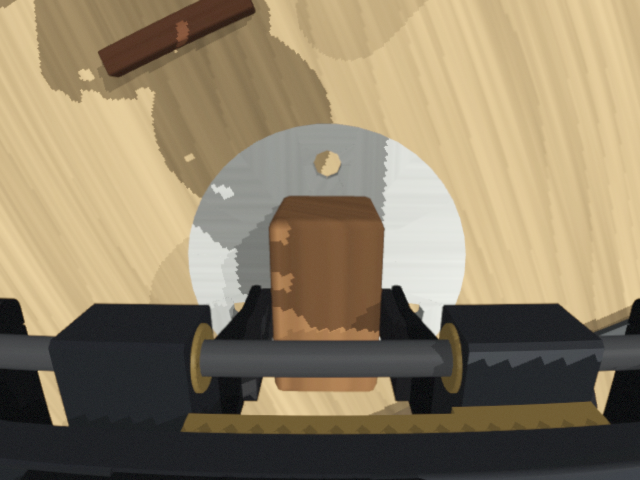

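View pics/s5.png

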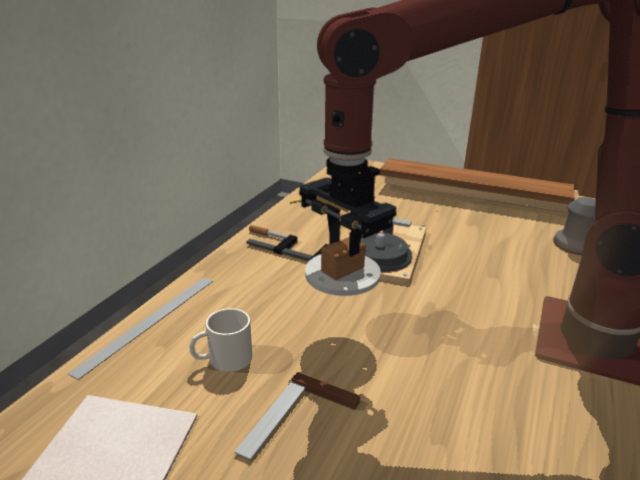

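Run:
```python
from h import *
np.set_printoptions(precision=4,suppress=True)
s=arm.state();R=s['ee_rot']
p=at('w5.png',327.5,163,.012+.1713-.0289); d=R.T@(p-s['tcp_pos']); print('hole in tool',d)
for q in [(189,253),(466,253),(327,124)]: print(R.T@(at('w5.png',*q,.1544)-s['tcp_pos']))
```

```text
hole in tool [0.0589 0.0022 0.013 ]
[ 0.0113 -0.0724  0.0137]
[0.0114 0.0768 0.0128]
[0.078  0.0019 0.013 ]
```

Call:
arm_command --plan "-30 17 -3 -2;-80 45 -3 -5;-130 73 -3 -8;-180 101 -3 -11;-230 129 -3 -14;-260 145 -3 -15;-277 155 -3 -15;-277 155 -3 -15;-277 155 -3 -15"

```text
clock: 8.62
tcp_pos: [0.5298, -0.1118, 0.1703]
ee_rot: [[0.162, 0.987, -0.009], [0.987, -0.162, -0.0], [-0.002, -0.009, -1.0]]
ft_force: [-0.5, 0.7, -8.5]
gripper_width: 0.0455
```

Run:
```python
from h import *
np.set_printoptions(precision=4,suppress=True)
s=arm.state();print(s['clock'],s['tcp_pos'],s['gripper_width'],s['ft_force'],s['joint_positions'])
save('wrist','w6.png');save('top','t6.png')
t=np.radians(81); tc=np.array([.530,-.113])-.0011*np.array([np.cos(t),np.sin(t)])
np.set_printoptions(precision=1,suppress=True)
print(delta([*tc,.0289+.063],-9))
im=cv2.imread('pics/t6.png');cv2.imwrite('pics/c6.png',cv2.resize(im[200:330,300:480],None,fx=4,fy=4,interpolation=cv2.INTER_CUBIC))
```

```text
8.625 [ 0.5298 -0.1118  0.1703] 0.04545262822622526 [-0.4799  0.7137 -8.4765] [ 0.5761  0.1703 -0.5013  1.7316  0.0864  1.27   -0.1078]
[-2.   0.8 78.9 -0.3]
```

View pics/w6.png

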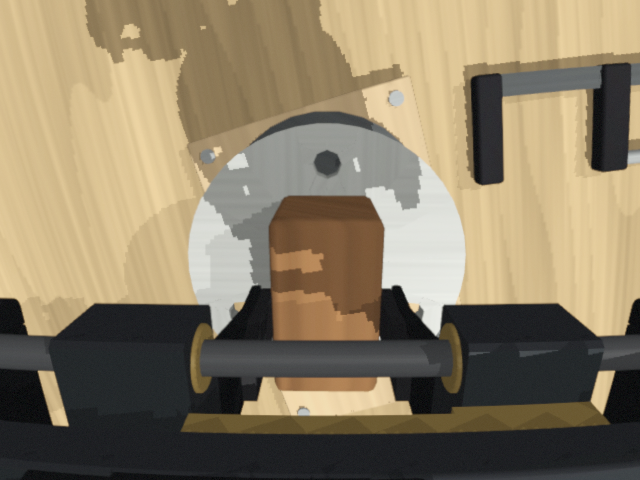

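View pics/c6.png

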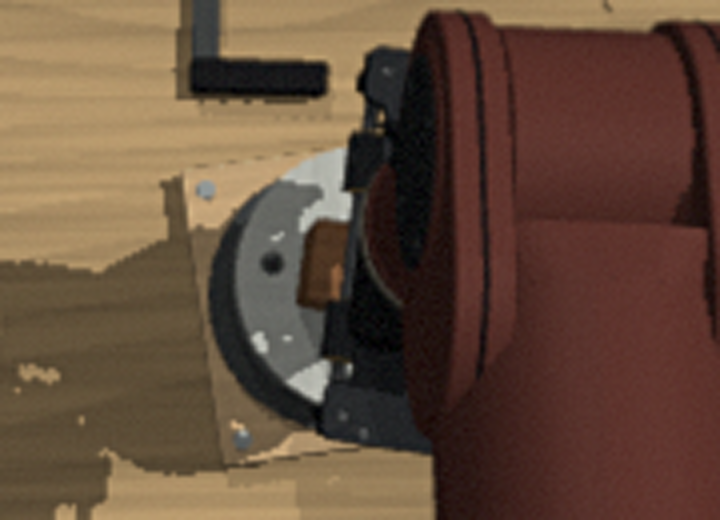

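Call:
arm_command --plan "-3 0 20 0;-3 0 45 0;-3 0 60 0;-3 0 66 0;-3 0 70 0;-3 0 70 0"

```text
clock: 9.48
tcp_pos: [0.5292, -0.1149, 0.1012]
ee_rot: [[0.161, 0.987, -0.008], [0.987, -0.161, -0.001], [-0.002, -0.007, -1.0]]
ft_force: [-0.5, 0.8, -7.5]
gripper_width: 0.0451
```

Run:
```python
from h import *
np.set_printoptions(precision=4,suppress=True)
s=arm.state();print(s['clock'],s['tcp_pos'],s['ft_force'],s['moment'])
save('side','s7.png')
im=cv2.imread('pics/s7.png');cv2.imwrite('pics/c7.png',cv2.resize(im[160:310,290:470],None,fx=4,fy=4,interpolation=cv2.INTER_CUBIC))
```

```text
9.475 [ 0.5292 -0.1149  0.1012] [-0.4951  0.813  -7.4599] [ 0.0492 -0.1264 -0.0153]
```

View pics/c7.png

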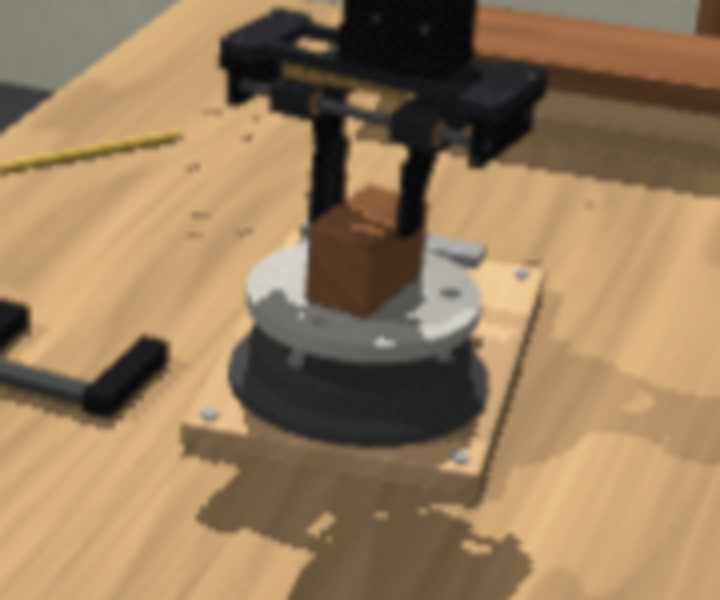

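The plate's underside is at z≈72 mm, so the spigot has entered the bore, and there is no contact force. I'll continue down to the stud tips.

Call:
arm_command --plan "0 0 4 0;0 0 8 0;0 0 10 0;0 0 12 0;0 0 13 0;0 0 13 0"

```text
clock: 10.28
tcp_pos: [0.5292, -0.1144, 0.0889]
ee_rot: [[0.161, 0.987, -0.007], [0.987, -0.161, -0.001], [-0.002, -0.007, -1.0]]
ft_force: [-4.8, 3.6, -0.0]
gripper_width: 0.0452
```

Run:
```python
from h import *
np.set_printoptions(precision=4,suppress=True)
s=arm.state();print(s['clock'],s['tcp_pos'],s['ft_force'],s['moment'])
```

```text
10.275 [ 0.5292 -0.1144  0.0889] [-4.7588  3.6288 -0.0076] [0.807  1.1312 0.0593]
```

Call:
arm_command --plan "1 -1 0 0;1 -1 0 0;1 -1 0 0"

```text
clock: 10.65
tcp_pos: [0.5287, -0.1135, 0.0889]
ee_rot: [[0.161, 0.987, -0.007], [0.987, -0.161, -0.001], [-0.002, -0.006, -1.0]]
ft_force: [-0.0, 0.4, -7.6]
gripper_width: 0.0452
```

Run:
```python
from h import *
np.set_printoptions(precision=4,suppress=True)
s=arm.state();print(s['clock'],s['tcp_pos'],s['ft_force'],s['moment'])
save('side','s8.png')
im=cv2.imread('pics/s8.png');cv2.imwrite('pics/c8.png',cv2.resize(im[160:310,290:470],None,fx=4,fy=4,interpolation=cv2.INTER_CUBIC))
```

```text
10.65 [ 0.5287 -0.1135  0.0889] [-0.0215  0.4299 -7.5642] [ 0.0116 -0.2451  0.0138]
```

View pics/c8.png

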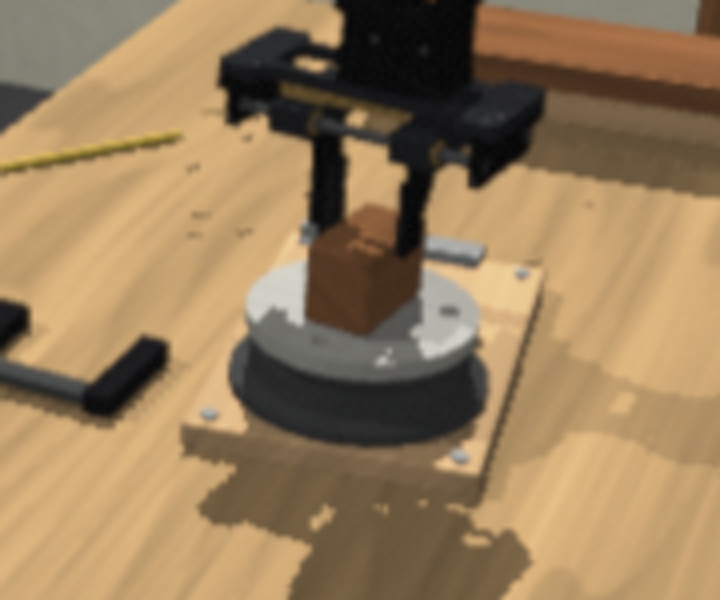

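Call:
arm_command --plan "0 0 1 0;0 0 2 0;0 0 2 0;0 0 2 0"

```text
clock: 11.2
tcp_pos: [0.5289, -0.1135, 0.0886]
ee_rot: [[0.161, 0.987, -0.006], [0.987, -0.161, -0.002], [-0.003, -0.006, -1.0]]
ft_force: [-7.1, 0.9, 12.5]
gripper_width: 0.0452
```

Call:
arm_command --plan "0 0 1 3;0 0 1 7;0 0 1 11;0 0 1 15;0 0 1 17;0 0 2 18;0 0 2 19;0 0 2 20;0 0 2 20"

```text
clock: 12.32
tcp_pos: [0.5288, -0.1135, 0.0866]
ee_rot: [[0.489, 0.872, -0.006], [0.872, -0.489, -0.002], [-0.005, -0.005, -1.0]]
ft_force: [-0.4, -0.5, -8.1]
gripper_width: 0.0453
```

Run:
```python
from h import *
np.set_printoptions(precision=4,suppress=True)
s=arm.state();R=s['ee_rot'];print(s['clock'],s['tcp_pos'],s['ft_force'],s['moment'],np.degrees(np.arctan2(R[1,0],R[0,0])))
```

```text
12.325 [ 0.5288 -0.1135  0.0866] [-0.3958 -0.465  -8.101 ] [ 0.0245 -0.0468  0.0258] 60.7292725843325
```

Call:
arm_command --plan "0 0 3 0;0 0 6 0;0 0 8 0;0 0 10 0;0 0 10 0;0 0 10 0"

```text
clock: 13.08
tcp_pos: [0.5288, -0.1136, 0.0769]
ee_rot: [[0.489, 0.872, -0.006], [0.872, -0.489, -0.002], [-0.005, -0.004, -1.0]]
ft_force: [-3.1, 0.7, -0.3]
gripper_width: 0.0453
```

The TCP reads z=0.0769, exactly the home height. I'll release and rise.

Call:
arm_command --plan "0 0 0 0;0 0 0 0;0 0 0 0;0 0 -40 0;0 0 -90 0;0 0 -100 0;0 0 -100 0" --jaw 75

```text
clock: 13.95
tcp_pos: [0.5299, -0.1135, 0.1773]
ee_rot: [[0.489, 0.872, -0.005], [0.872, -0.489, -0.003], [-0.005, -0.003, -1.0]]
ft_force: [-0.0, -0.2, -0.4]
gripper_width: 0.0748
```

Run:
```python
from h import *
np.set_printoptions(precision=4,suppress=True)
s=arm.state();R=s['ee_rot'];print(s['clock'],s['tcp_pos'],s['joint_positions'],s['ft_force'])
save('side','s9.png'); save('wrist','w9.png')
im=cv2.imread('pics/s9.png');cv2.imwrite('pics/c9.png',cv2.resize(im[160:310,290:470],None,fx=4,fy=4,interpolation=cv2.INTER_CUBIC))
np.set_printoptions(precision=1,suppress=True)
print(delta([.5984,-.2181,s['tcp_pos'][2]],88),delta([.5984,-.2181,s['tcp_pos'][2]],70))
```

```text
13.95 [ 0.5299 -0.1135  0.1773] [ 0.5406  0.1581 -0.4573  1.7268  0.0757  1.278  -0.4449] [-0.0197 -0.1715 -0.3814]
[ -57.3  111.9   -2.1 -117.3] [-57.3 111.9  -2.1 -99.3]
```

View pics/c9.png

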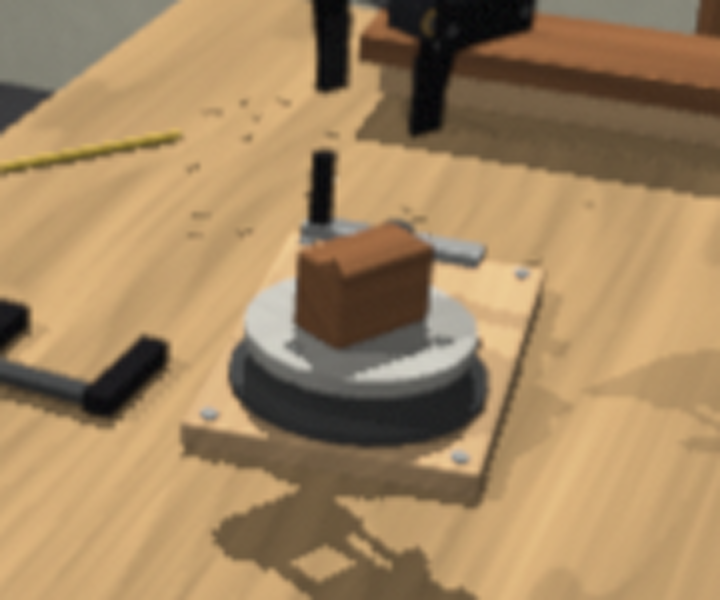

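View pics/w9.png

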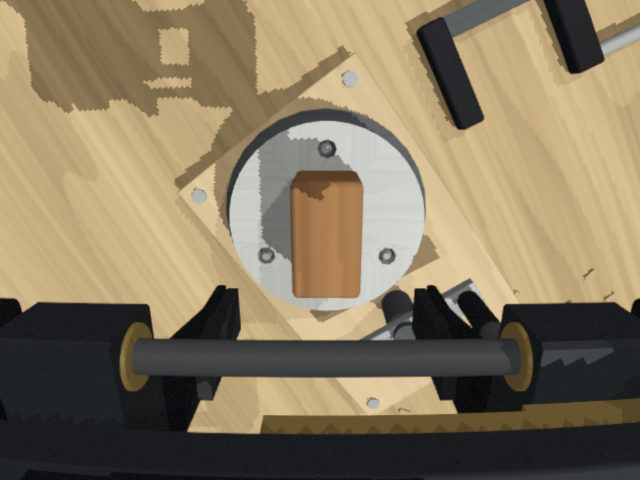

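The studs show in all three holes at (327,148), (267,256) and (387,256), so the plate is home. Now I go back to the keeper grip.

Call:
arm_command --plan "-57 112 0 -105;-57 112 0 -105;-57 112 0 -105;-57 112 0 -105;-57 112 0 -105;-57 112 0 -105;-57 112 0 -105;-57 112 0 -105;-57 112 0 -105;-57 112 0 -105" --jaw 50 --force 12

```text
clock: 15.3
tcp_pos: [0.5978, -0.2176, 0.1733]
ee_rot: [[-0.97, 0.241, -0.01], [0.241, 0.97, -0.0], [0.01, -0.003, -1.0]]
ft_force: [-0.1, -0.3, -0.5]
gripper_width: 0.05
```

Run:
```python
from h import *
np.set_printoptions(precision=4,suppress=True)
s=arm.state();print(s['clock'],s['tcp_pos'],s['joint_positions'])
save('wrist','w10.png')
np.set_printoptions(precision=1,suppress=True)
print(delta([.5984,-.2181,.0905],80))
```

```text
15.3 [ 0.5978 -0.2176  0.1733] [ 0.7787  0.3992 -0.6608  1.4886  0.2492  1.3487  1.426 ]
[-1.5 -0.  82.7 -3.6]
```

View pics/w10.png

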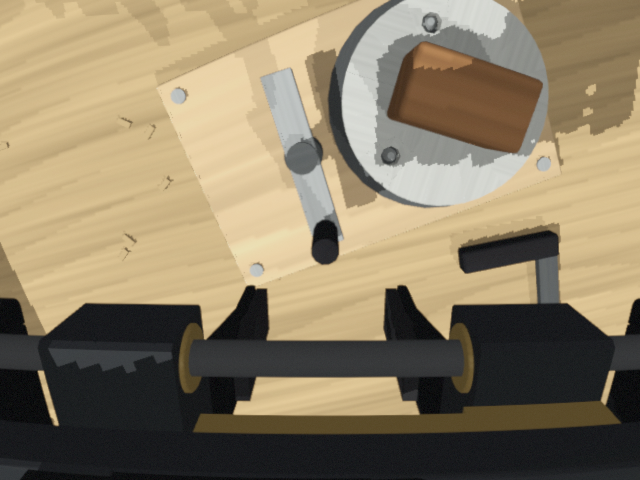

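The grip at (324,248) is centred between the jaws.

Call:
arm_command --plan "-1 0 40 0;-1 0 80 0;-1 0 83 0;-1 0 83 0"

```text
clock: 15.85
tcp_pos: [0.5982, -0.2179, 0.0908]
ee_rot: [[-0.972, 0.236, -0.01], [0.236, 0.972, -0.0], [0.01, -0.003, -1.0]]
ft_force: [-0.0, 0.2, 0.9]
gripper_width: 0.0494
```

Call:
arm_command --plan "0 0 0 0;0 0 0 0;0 0 0 0;0 0 0 0;0 0 0 0" --jaw 0

```text
clock: 16.48
tcp_pos: [0.5982, -0.218, 0.091]
ee_rot: [[-0.972, 0.236, -0.01], [0.236, 0.972, -0.0], [0.01, -0.003, -1.0]]
ft_force: [-0.5, -0.1, 1.8]
gripper_width: 0.0167
```

Run:
```python
from h import *
np.set_printoptions(precision=4,suppress=True)
s=arm.state();print(s['clock'],s['tcp_pos'],s['gripper_width'],s['ft_force'])
R=s['ee_rot'];y0=np.degrees(np.arctan2(R[1,1],R[0,1]))
P=np.array([.5435,-.222]); v=s['tcp_pos'][:2]-P; a0=np.degrees(np.arctan2(v[1],v[0])); r=.055;print(y0,a0,np.linalg.norm(v))
for a in np.linspace(a0,-82.5,10)[1:]:
    t=np.radians(a); q=P+r*np.array([np.cos(t),np.sin(t)]); d=delta([*q,s['tcp_pos'][2]],y0+(a-a0)*.85,s); print(np.round(d,1))
```

```text
16.475 [ 0.5982 -0.218   0.091 ] 0.016680021807556816 [-0.4526 -0.0983  1.7824]
76.36173595647422 4.209379294957892 0.05484839263161371
[-2.2 -9.   0.   8.2]
[ -2.8 -18.2   0.   16.4]
[ -1.8 -27.4   0.1  24.6]
[  0.8 -36.2   0.1  32.8]
[  4.7 -44.6   0.2  40.9]
[ 10.  -52.1   0.2  49.1]
[ 16.6 -58.7   0.3  57.3]
[ 24.1 -64.1   0.4  65.5]
[ 32.4 -68.1   0.5  73.7]
```

Call:
arm_command --plan "-2 -9 0 8;-3 -18 0 16;-2 -27 0 25;1 -36 0 33;5 -45 0 41;10 -52 0 49;17 -59 0 57;24 -64 0 65;32 -68 0 73;32 -68 0 73"

```text
clock: 17.73
tcp_pos: [0.5508, -0.2776, 0.0914]
ee_rot: [[-0.058, 0.998, -0.01], [0.998, 0.058, -0.002], [-0.001, -0.01, -1.0]]
ft_force: [1.8, -4.9, -4.8]
gripper_width: 0.0169
```

Run:
```python
from h import *
np.set_printoptions(precision=4,suppress=True)
s=arm.state();print(s['clock'],s['tcp_pos'],s['gripper_width'],s['ft_force'])
save('wrist','w11.png')
v=s['tcp_pos'][:2]-[.5435,-.222]; print(np.degrees(np.arctan2(v[1],v[0])))
```

```text
17.725 [ 0.5508 -0.2776  0.0914] 0.016910669766579973 [ 1.8095 -4.943  -4.7825]
-82.54732548678606
```

View pics/w11.png

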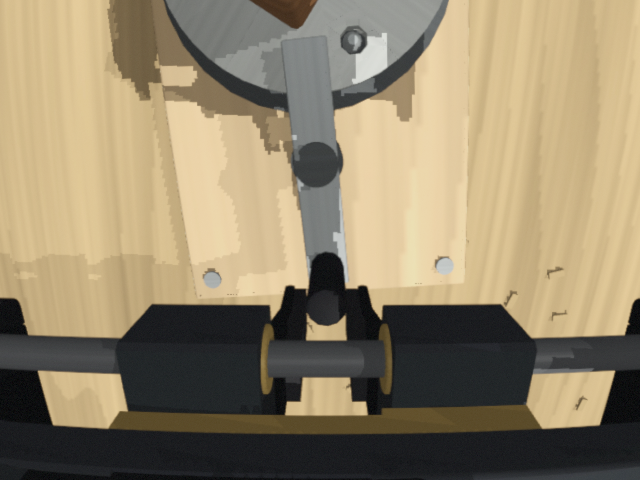

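The keeper finger lies over the rim, pointing at the hub's centre. I'll release and check.

Call:
arm_command --plan "0 0 0 0;0 0 0 0;0 0 0 0;0 0 -50 0;0 0 -100 0;60 0 -120 0;120 0 -120 0" --jaw 50

```text
clock: 18.65
tcp_pos: [0.5458, -0.1563, 0.2134]
ee_rot: [[-0.06, 0.998, -0.007], [0.998, 0.06, -0.002], [-0.002, -0.007, -1.0]]
ft_force: [1.0, 0.8, -0.4]
gripper_width: 0.0498
```

Run:
```python
from h import *
s=arm.state();print(s['clock'],s['tcp_pos'],s['ft_force'])
save('side','s12.png');save('wrist','w12.png')
im=cv2.imread('pics/s12.png');cv2.imwrite('pics/c12.png',cv2.resize(im[160:310,290:470],None,fx=4,fy=4,interpolation=cv2.INTER_CUBIC))
```

```text
18.65 [ 0.54580679 -0.15634201  0.2134304 ] [ 0.98813993  0.81939546 -0.35177699]
```

View pics/c12.png

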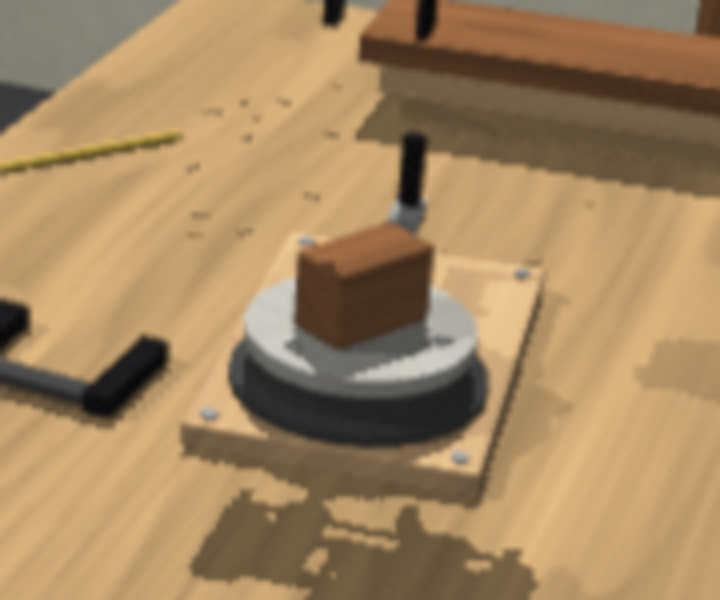

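View pics/w12.png

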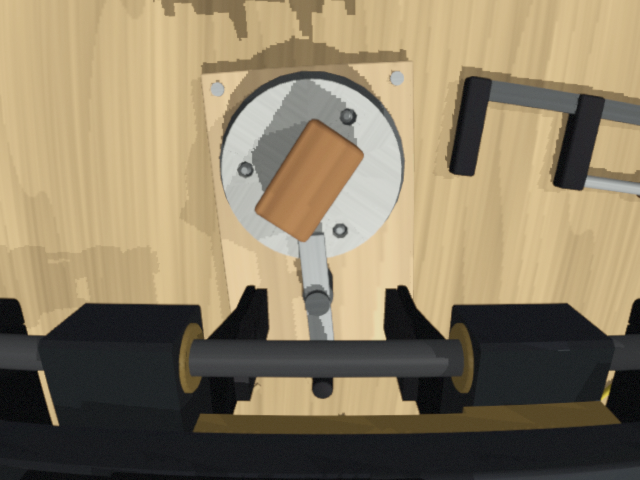

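The plate is home with the studs in its three holes at (348,117), (245,169) and (340,230). The keeper is over the rim and the gripper is clear. I'll hand in.

```bash
python3 -c "
from bench import workorder
print(workorder.finish_job())"
```

```text
the job is handed in; nothing more can be done
None
```

The job is done and handed in at about 19 s on the clock. The faceplate is home on the hub and the keeper is back over its rim. `finish_job` reports no verdict, so this rests on my own checks below.

- **Keeper out:** I swung it to about 87° from its stop, with the plate still on the table.
- **Plate on the tips:** I set it on the spigot about 20° out of line. Its underside was 12 mm above the seat, and pressing 2 mm down raised the vertical force by about 20 N, confirming it rested on the studs.
- **Plate home:** I turned it 20° on the spigot and it went down freely. The tool height at the end (76.9 mm) is exactly what the seat height predicts.
- **Keeper back:** I swung it to within about 1° of its stop, going by the tool position relative to the pivot.

**Last checks:** The final pictures show studs in all three holes, the plate level, the keeper finger over the rim and the gripper clear. The arm never came near the clamp, square or mug. I didn't measure their final positions against the start.

**Disagreements:** The wrist camera put the gripped plate 2–4 mm off the tool centre, against about 1 mm from the pre-grasp measurements. I aimed between the two. A side force of about 6 N appeared as the plate met the studs, and a 1 mm shift removed it.

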